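# Push the outlet tube into the water filter's collet

## Robot

A 7-joint arm with a two-finger parallel gripper is mounted at the origin on a cart in front of the work surface, level with it; the furniture and walls round the work are solid. World frame = base frame: x ahead of the robot, y to its left, z up, the work surface at z = 0. Lengths are in mm, angles in degrees, forces in N, time in s.
With the tool pointing down it reaches from about 350 to 900 mm from the base axis. Payload 7.2 kg.
Tool frame: the origin (TCP) lies at the very end of the fingers, on their centre line; the grasp point (between the pads) lies bot.tcp_to_grasp behind it (bot.tcp_to_grasp is the distance from the TCP to the grasp point, in mm); z points along the fingers, y is the line along which they close (so a half turn about z gives the same grasp; the last joint's range is limited). The gripper opens to 85 mm and grips with 20 to 120 N. Pads are 22 mm wide; open, the fingers measure 114 mm over their backs; the gripper's body (76 mm by 85 mm) begins 54 mm behind the grasp point. The pads swing forward as they close: fully open they stand 13 mm farther back than shut.
Start: joints at [-75.585, 23.554, -0.728, 91.456, 0.321, 64.991, -4.71], TCP at [196.495, 593.312, 196.797] pointing down, gripper open.
Joint ranges: [-169.25, 169.25], [-16.82, 113.86], [-84.01, 82.57], [7.8, 145.47], [-59.2, 239.2], [7.22, 106.19], [-163.78, 163.78]. Speed limits (degrees/s): [136.94, 136.94, 172.46, 172.46, 180, 180, 180].

## Interface

Orientations are given as [roll, pitch, yaw] about the fixed x, y, z axes, in that order (R = Rz(yaw) Ry(pitch) Rx(roll)).
In Python, from plant import state, viewer, ticket, bot gives the robot as it stands.
- The arm moves only by the tool move_arm, never from a script. Its argument "increments" is a list of rows, each a list of 2 entries, a list of its own where there are three numbers: the shift along the tool's x, y, z in units of 0.25 m (1.0 is 0.25 m), then the turn, a rotation vector about the tool's x, y, z in units of 180 degrees (1.0 is 180 degrees). A call has 1 to 20 rows; each row is the pose to reach, as a shift and turn from the pose commanded when the call began, along the tool's axes at that moment, turning the shorter way round; what a row does not reach only later rows make up. A row lasts 1/12 s, in which the tool goes at most 41.7 mm and 7.16 degrees, less where a joint would pass 70% of its speed; a pose out of reach is approached as far as the arm can. A call with a number of a shift or a turn outside -1 to 1 is refused whole. A call with a gripper value outside its range is refused whole. "fingers" is the closure, from 0 (fully open) to 1 (shut), set as the call begins (left out, the last holds). The fingers move at their own pace and stop on an object; the grip force is fixed at half the most. Time passes only in rows, so rows that repeat a pose let the fingers close. It gives the time, the measured TCP pose, the force, the opening and the grip force at its end, in the units of the state.
- state(): the state, without advancing time (a new reading comes with each control period).
- viewer.get_image(name): name is "side" or "top" or "wrist"; returns a dict with "pixels" (480x640x3 uint8, red, green, blue), "mtx" (3x3 intrinsics, pixels), "R" (3x3) and "t" (3): a world point X has camera coordinates R X + t. Camera axes: x right, y down, z forward; pixel columns grow to the right and rows downward; lengths in mm; the calibration is good to about 2 mm. A picture is of the moment at which its call begins. There is no depth.
- ticket.hand_in(): hands the job in; it is judged then, once.
The state is a dict: "time": time; "joints": joint angles; "joint_vel": joint speeds; "joint_efforts": joint torques, N m; "tool_pos": TCP position; "eef_rot": TCP orientation; "force": force on the tool from outside, world axes, zero at the start; "moment": the same for the moment, N m; "finger_gap": opening from 0.0 (shut) to 1.0 (fully open); "grip_force": force on a finger pad.
Only numpy, scipy, OpenCV 4.12 (cv2) and the standard library are available. Lean on these libraries where they do the work, as an engineer would, in place of code of your own. Each camera call takes 0.05 s, during which the arm holds its last target. There are 200 camera calls.

## Task

Take the long plain metal tube out of the wooden rack and fit it to the water filter: keep hold of it and push it, foot first and upright, into the flared push-fit collet, past the springy seal until it bottoms, then let go. Leave the short plug with the flat head in its hole in the rack.

Things in the scene. Friction and masses are not known exactly. Their poses are not given: they have to be found in the camera images.
- tube: Rigid straight aluminium tube, 24 mm outside diameter, 170 mm long, 0.12 kg, standing upright in one of the rack's two holes (either one) with its foot 40 mm deep. Origin at the centre of its foot (lower end), z up along the tube. The lowest 7 mm taper to 17 mm diameter, so that it finds its way in. The upper 100 mm are free to grip.
- collet_mouth (a point): Centre of the white collet's open top, 100 mm above the worktop, at the front of the fixed filter; its x axis points to the steel canister (118 mm high) 90 mm behind. Mouth 52 mm wide, funnelling over 20 mm to a 27 mm bore that bottoms 60 mm below this point. 35 mm below it rubber seals narrow the bore to 20 mm: passing takes a push of 8 to 18 N, then 4 to 8 N; nothing pushes the tube back.
- plug: Short solid aluminium blanking plug, 90 mm long: a 24 mm stem as thick as the tube, with a flat round head 44 mm across and 14 mm thick on top. It stands in the rack's other hole. Origin at the centre of its foot, z up. It stays where it is.
- rack: Fixed wooden block, 70 x 150 x 48 mm (its own x, y, z), with two upright blind holes of 26 mm diameter, 40 mm deep, at 40 mm to either side of its middle along its long y axis. Origin at the centre of its underside, z up.
Not all that is in view belongs to the job. Leave any black or yellow look-alike of the tube alone.

How it is judged:
By the outcome, as a careful person would: the job done as asked, in the order asked, and still so for the second after the job is handed in, with the robot touching nothing.
It also fails if it takes over 38 s, if anything falls off the work surface, if the arm or the gripper's body presses on something with over 40 N, if the wrist force passes 120 N, or if a joint passes its speed limit or range.

## Working session

There is one attempt and no reset: what is moved stays moved. The work goes in short steps, Python scripts to look and compute and a tool call to move; the robot and the scene stay as the last step left them, time stands still between calls to the robot, and variables do not carry over. Pictures are saved under pics/ and viewed, at most 10 in all, crops included, and the job is handed in when it is done.

Besides the shell and the picture viewer there is one more tool, called after ">>>" as name([rows], argument=value, ...), one row to a line, values as JSON. move_arm: Moves the arm, as the interface text tells. Shifts and turns lie within -1 to 1; 1 stands for 0.25 m of shift or 180 degrees of turn. Its arguments: {"type":"object","properties":{"increments":{"type":"array","items":{"type":"array"}},"fingers":{"type":"number"}},"required":["increments"]}

```bash
mkdir -p pics; python3 - <<'E'
from plant import state, viewer, bot
import cv2, pickle
d={}
for n in ("side","top","wrist"):
    g=viewer.get_image(n); d[n]=g
    cv2.imwrite(f"pics/{n}0.png",g["pixels"][:,:,::-1]); print(n,g["mtx"].round(1).tolist(),(-g["R"].T@g["t"]).round(0))
pickle.dump(d,open("im0.pkl","wb"))
s=state(); print(bot.tcp_to_grasp,s["tool_pos"],s["eef_rot"],s["time"],s["force"])
E
```

```text
side [[527.0, 0.0, 324.5], [0.0, 527.0, 241.9], [0.0, 0.0, 1.0]] [227. 517. 640.]
top [[499.1, 0.0, 325.9], [0.0, 499.1, 239.9], [0.0, 0.0, 1.0]] [ 299.  -39. 1050.]
wrist [[376.9, 0.0, 318.5], [0.0, 376.9, 242.8], [0.0, 0.0, 1.0]] [126. 617. 373.]
18.700000000000003 [196.37754907 592.89736551 196.1521331 ] [-1.79928589e+02  4.55827061e-03  1.61676561e+02] 0.15 [ 0.37237931 -0.69841045 -0.09942073]
```

View pics/top0.png

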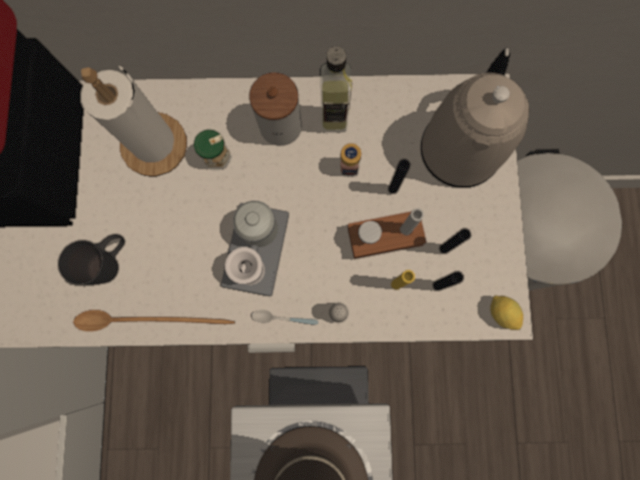

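View pics/side0.png

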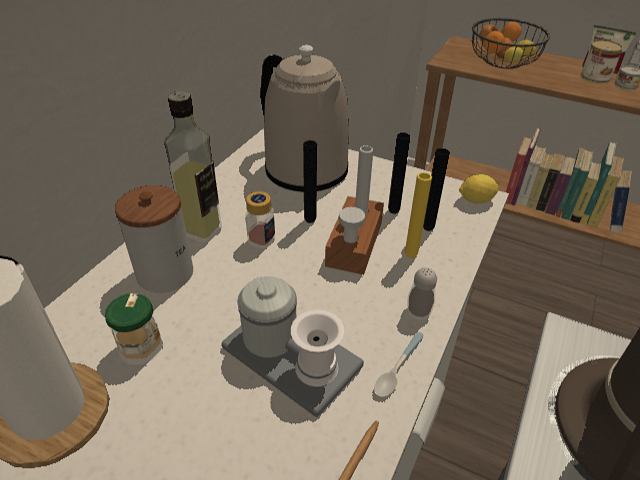

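The scene from above shows these things that could be taken for the tube (top-view pixels):
- bare metal tube in the rack (416,215)
- plug with the flat head (370,232)
- yellow tube (405,278)
- black tubes (399,176), (455,240) and (448,281)
- pepper shaker (338,312)

By the description I choose the metal tube at (416,215), which is at (365,150) in the side view. The collet is at (245,265) from above and (317,335) from the side. I'll check both in a close crop.

```bash
python3 - <<'E'
import pickle,cv2,numpy as np
d=pickle.load(open("im0.pkl","rb"))
def c(n,x,y,w,h,k): return cv2.resize(d[n]["pixels"][y:y+h,x:x+w,::-1],(w*k,h*k),interpolation=cv2.INTER_CUBIC)
a=c("top",340,150,140,150,4)[:300*2]
# 4 tiles: top rack, side rack, top collet, side collet
t=[c("top",340,150,133,100,3),c("side",300,130,133,150,2),c("top",215,195,80,100,4),c("side",220,270,150,140,2)]
T=[cv2.copyMakeBorder(i,0,300-i.shape[0],0,400-i.shape[1],cv2.BORDER_CONSTANT) if i.shape[0]<=300 else cv2.copyMakeBorder(i[:300],0,0,0,400-i.shape[1],cv2.BORDER_CONSTANT) for i in t]
cv2.imwrite("pics/crop1.png",np.vstack([np.hstack(T[:2]),np.hstack(T[2:])]))
for n in("top","side"): print(d[n]["R"].round(3).tolist())
E
```

```text
[[-0.015, -1.0, -0.004], [-0.984, 0.015, -0.178], [0.178, 0.001, -0.984]]
[[-0.892, -0.451, 0.019], [-0.31, 0.582, -0.752], [0.328, -0.677, -0.659]]
```

View pics/crop1.png

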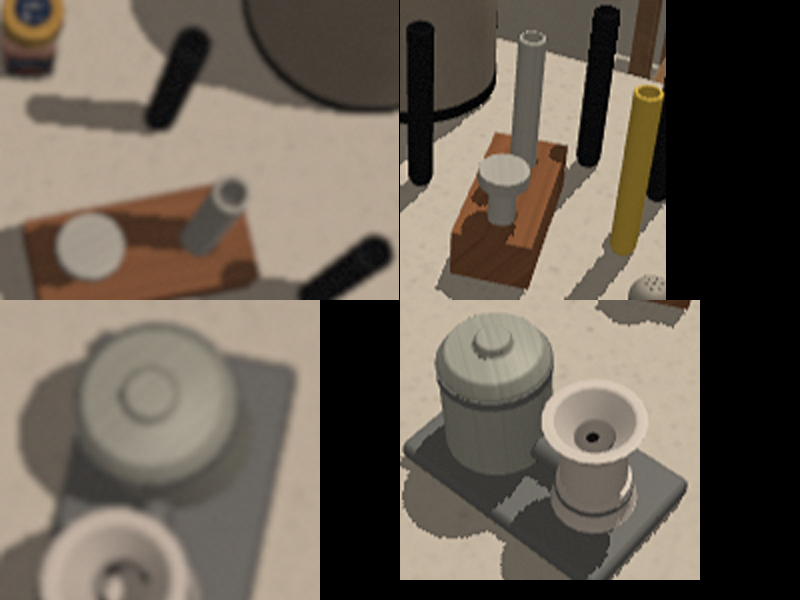

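The crops confirm it: an open, bare-metal tube stands in the right-hand hole of the rack, with its rim at about (417,214) top view and (366.5,149.5) side view. The flat-headed plug is in the other hole. The collet mouth is at about (317.5,332) side view.

```bash
cat > h.py <<'E'
import numpy as np
def ray(g,u):
    v=g["R"].T@np.linalg.solve(g["mtx"],[u[0],u[1],1.]); return -g["R"].T@g["t"], v/np.linalg.norm(v)
def onz(g,u,z):
    c,v=ray(g,u); return c+v*(z-c[2])/v[2]
def tri(*gu):
    A=np.zeros((3,3));b=np.zeros(3)
    for g,u in gu:
        c,v=ray(g,u);P=np.eye(3)-np.outer(v,v);A+=P;b+=P@c
    return np.linalg.solve(A,b)
def proj(g,X):
    p=g["mtx"]@(g["R"]@np.asarray(X,float)+g["t"]); return p[:2]/p[2]
E
python3 - <<'E'
import pickle,cv2,numpy as np
from h import *
d=pickle.load(open("im0.pkl","rb")); T,S=d["top"],d["side"]
np.set_printoptions(precision=1,suppress=True)
print("tube",onz(T,(417,214.3),178),onz(S,(366.5,149.5),178),tri((T,(417,214.3)),(S,(366.5,149.5))))
print("plug",onz(T,(370,232),98),onz(S,(352,216),98))
g=cv2.resize(cv2.cvtColor(T["pixels"][235:295,215:280],cv2.COLOR_RGB2GRAY),None,fx=8,fy=8,interpolation=cv2.INTER_CUBIC)
c=cv2.HoughCircles(g,cv2.HOUGH_GRADIENT_ALT,1.5,10,param1=150,param2=0.7,minRadius=60,maxRadius=200)
if c is not None:
  for x in c[0][:5]: u=((x[0]+.5)/8-.5+215,(x[1]+.5)/8-.5+235); print(u,x[2]/8,onz(T,u,100))
print("side",onz(S,(317.5,332),100))
# yellow, black tops
for n,u,v in [("yel",(409,273),None),("b1",(405,164),(310,145)),("b2",(465,234),(403,137)),("b3",(458,277),(441,153))]:
    print(n,onz(T,u,170), onz(S,v,170) if v else "")
# canister lid knob
print("knob",onz(T,(252,219),118),onz(S,(266,287),118))
cr=lambda x,y,w,h:cv2.resize(T["pixels"][y:y+h,x:x+w,::-1],(480,480),interpolation=cv2.INTER_CUBIC)
E
```

```text
tube [ 500.6 -201.6  178. ] [ 500.4 -199.   178. ] [ 501.2 -201.9  176.2]
plug [ 485.3 -123.6   98. ] [ 485.8 -119.1   98. ]
side [423.6 125.4 100. ]
yel [ 396.2 -183.9  170. ] 
b1 [ 597.7 -185.5  170. ] [ 596.2 -178.5  170. ]
b2 [ 464.9 -287.3  170. ] [ 465.1 -280.7  170. ]
b3 [ 387.8 -270.   170. ] [ 389.8 -261.5  170. ]
knob [510.2 102.9 118. ] [515.2 101.9 118. ]
```

```bash
cat >> h.py <<'E'
from scipy.spatial.transform import Rotation as Ro
def plan(p,yaw,start=None,verbose=True):
    from plant import state
    s=state(); r=Ro.from_euler("xyz",s["eef_rot"],degrees=True)
    sh=r.inv().apply(np.array(p)-s["tool_pos"]); tv=(r.inv()*Ro.from_euler("xyz",[180,0,yaw],degrees=True)).as_rotvec(degrees=True)
    print("at",np.round(s["tool_pos"],1),np.round(s["eef_rot"],2),"t",round(s["time"],2),"F",np.round(s["force"],1),"gap",round(s["finger_gap"],3))
    print("shift",np.round(sh/250,4).tolist(),"turn",np.round(tv/180,4).tolist(),"rows",round(max(np.linalg.norm(sh)/41.7,np.linalg.norm(tv)/7.16),1))
E
python3 - <<'E'
from h import *
import pickle,cv2
plan([310,300,260],115)
T=pickle.load(open("im0.pkl","rb"))["top"]["pixels"]
h=cv2.cvtColor(T,cv2.COLOR_RGB2HSV)
print(T[266,218:275:2].tolist()); print(T[240:296:2,244].tolist())
E
```

```text
at [196.4 592.9 196.2] [-179.93    0.    161.68] t 0.15 F [ 0.4 -0.7 -0.1] gap 1.0
shift [-0.7998, -0.9696, -0.2541] turn [-0.0004, 0.0002, 0.2593] rows 7.7
[[101, 92, 83], [100, 92, 82], [100, 92, 82], [114, 104, 94], [181, 165, 151], [193, 176, 161], [182, 167, 152], [179, 163, 149], [178, 162, 149], [175, 161, 147], [144, 132, 121], [128, 117, 108], [164, 150, 137], [180, 166, 151], [120, 109, 101], [109, 100, 92], [104, 97, 89], [108, 98, 91], [115, 105, 97], [123, 112, 103], [176, 161, 148], [189, 172, 158], [154, 142, 130], [128, 118, 110], [107, 103, 97], [106, 101, 96], [107, 102, 96], [108, 103, 98], [107, 104, 97]]
[[69, 65, 62], [61, 59, 55], [61, 59, 57], [111, 104, 96], [185, 169, 155], [184, 169, 155], [159, 145, 133], [154, 141, 128], [154, 141, 129], [150, 137, 126], [101, 92, 85], [74, 68, 62], [138, 127, 116], [180, 166, 151], [181, 165, 150], [157, 144, 132], [137, 127, 117], [141, 130, 121], [138, 126, 115], [146, 134, 123], [183, 167, 153], [184, 169, 155], [123, 115, 108], [105, 100, 95], [105, 102, 96], [89, 86, 81], [149, 137, 122], [186, 169, 152]]
```

>>> move_arm([
  [[-0.8,-0.97,-0.25],[0,0,0.26]],
  [[-0.8,-0.97,-0.25],[0,0,0.26]],
  [[-0.8,-0.97,-0.25],[0,0,0.26]],
  [[-0.8,-0.97,-0.25],[0,0,0.26]],
  [[-0.8,-0.97,-0.25],[0,0,0.26]],
  [[-0.8,-0.97,-0.25],[0,0,0.26]],
  [[-0.8,-0.97,-0.25],[0,0,0.26]],
  [[-0.8,-0.97,-0.25],[0,0,0.26]],
  [[-0.8,-0.97,-0.25],[0,0,0.26]],
  [[-0.8,-0.97,-0.25],[0,0,0.26]],
])

```text
time: 0.98
tool_pos: [310.8, 299.3, 259.9]
eef_rot: [179.9, -0.1, 114.7]
force: [0.0, -0.1, -0.7]
finger_gap: 1.001
grip_force: 0.0
```

```bash
python3 - <<'E'
from h import *
import pickle
plan([423,130,280],90)
d=pickle.load(open("im0.pkl","rb"))
print(onz(d["top"],(244,265),100))
E
```

```text
at [310.8 299.3 259.9] [ 1.7993e+02 -7.0000e-02  1.1471e+02] t 0.98 F [ 0.  -0.1 -0.7] gap 1.001
shift [-0.8026, 0.1249, -0.0813] turn [0.0003, -0.0005, 0.1373] rows 4.9
[424.23820912 119.96557578 100.        ]
```

>>> move_arm([
  [[-0.8,0.125,-0.08],[0,0,0.137]],
  [[-0.8,0.125,-0.08],[0,0,0.137]],
  [[-0.8,0.125,-0.08],[0,0,0.137]],
  [[-0.8,0.125,-0.08],[0,0,0.137]],
  [[-0.8,0.125,-0.08],[0,0,0.137]],
  [[-0.8,0.125,-0.08],[0,0,0.137]],
  [[-0.8,0.125,-0.08],[0,0,0.137]],
  [[-0.8,0.125,-0.08],[0,0,0.137]],
])

```text
time: 1.65
tool_pos: [422.1, 133.5, 278.8]
eef_rot: [-179.9, 0.0, 90.3]
force: [0.7, 1.3, 0.0]
finger_gap: 0.997
grip_force: 0.0
```

```bash
python3 - <<'E'
from h import *
from plant import viewer
import pickle,cv2
g=viewer.get_image("wrist"); pickle.dump(g,open("w1.pkl","wb"))
cv2.imwrite("pics/w1.png",g["pixels"][:,:,::-1])
print(proj(g,[423.9,122.7,100]))
plan([460,-60,240],75)
E
```

```text
[320.93524987 221.08974777]
at [421.8 133.8 278.7] [-1.7994e+02  2.0000e-02  9.0390e+01] t 1.7 F [-1.3 -0.7  0.3] gap 1.005
shift [-0.7761, 0.1475, 0.155] turn [-0.0003, 0.0002, 0.0855] rows 4.8
```

View pics/w1.png

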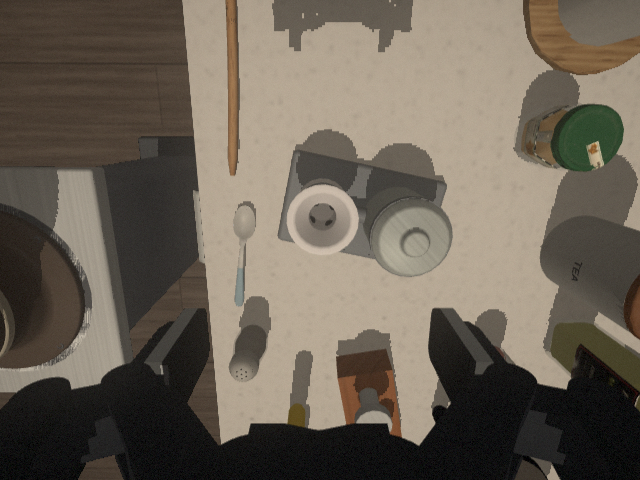

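The wrist view looks straight down on the collet, with its rim circle centred at about (322.5,219) and about 35 px in radius. The predicted centre was (320.9,221.1). The rack and plug are at about (370,400).

```bash
python3 - <<'E'
from h import *
import pickle,cv2
g=pickle.load(open("w1.pkl","rb"))
print(onz(g,(322.5,219),100))
p=cv2.GaussianBlur(g["pixels"],(3,3),0); gr=cv2.cvtColor(p,cv2.COLOR_RGB2GRAY)
for c in (cv2.HoughCircles(gr,cv2.HOUGH_GRADIENT_ALT,1.5,5,param1=200,param2=0.7,minRadius=6,maxRadius=45)[0]):
    if abs(c[0]-322)<20 and abs(c[1]-219)<20: print(c,onz(g,c[:2],100))
E
```

```text
[425.39903846 124.78620505 100.        ]
[322.5      220.5       37.898148] [425.41211817 123.29579953 100.        ]
[322.5      220.5       27.740002] [425.41211817 123.29579953 100.        ]
[322.5      220.5       14.102284] [425.41211817 123.29579953 100.        ]
```

>>> move_arm([
  [[-0.776,0.148,0.1],[0,0,0.085]],
  [[-0.776,0.148,0.1],[0,0,0.085]],
  [[-0.776,0.148,0.1],[0,0,0.085]],
  [[-0.776,0.148,0.1],[0,0,0.085]],
  [[-0.776,0.148,0.1],[0,0,0.085]],
  [[-0.776,0.148,0.1],[0,0,0.085]],
  [[-0.776,0.148,0.1],[0,0,0.085]],
])

```text
time: 2.28
tool_pos: [460.3, -61.9, 253.8]
eef_rot: [-180.0, 0.0, 74.9]
force: [0.4, 1.3, 0.7]
finger_gap: 0.997
grip_force: 0.0
```

```bash
python3 - <<'E'
from h import *
from plant import viewer
import pickle,cv2
g=viewer.get_image("wrist"); pickle.dump(g,open("w2.pkl","wb"))
cv2.imwrite("pics/w2.png",g["pixels"][:,:,::-1])
print(proj(g,[500.5,-200.5,178]))
plan([500.5,-200.5,230],68)
E
```

```text
[414.06200169 389.17603486]
at [460.3 -60.4 253.9] [-1.7994e+02  1.0000e-02  7.5000e+01] t 2.33 F [ 0.3  1.1 -0. ] gap 0.999
shift [-0.4995, 0.3005, 0.0952] turn [-0.0003, 0.0001, 0.0389] rows 3.5
```

View pics/w2.png

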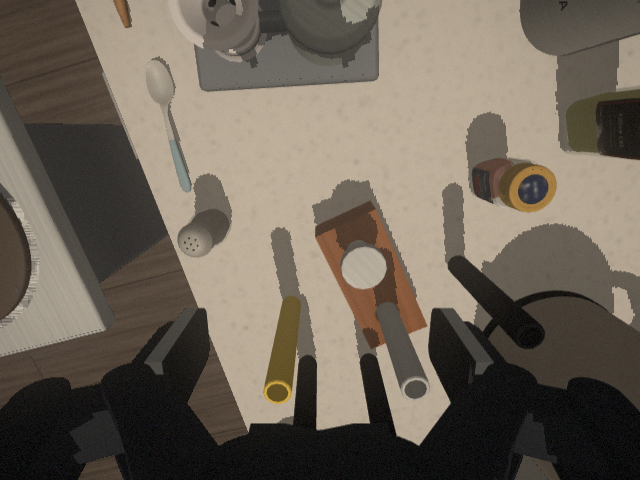

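The rim of the metal tube is at about (415,387), where (414,389) was predicted. The plug head is at (363,267), the yellow tube at (278,390) and a black one at (530,333). The choice is confirmed.

```bash
python3 - <<'E'
from h import *
import pickle
print(onz(pickle.load(open("w2.pkl","rb")),(415,387),178))
plan([501,-200.5,225],68)
E
```

```text
[ 501.60627392 -198.68298147  178.        ]
at [460.3 -60.4 253.9] [-1.7994e+02  1.0000e-02  7.5000e+01] t 2.33 F [ 0.3  1.1 -0. ] gap 0.999
shift [-0.499, 0.3025, 0.1152] turn [-0.0003, 0.0001, 0.0389] rows 3.6
```

>>> move_arm([
  [[-0.5,0.3,0.1],[0,0,0.039]],
  [[-0.5,0.3,0.1],[0,0,0.039]],
  [[-0.5,0.3,0.1],[0,0,0.039]],
  [[-0.5,0.3,0.1],[0,0,0.039]],
  [[-0.5,0.3,0.1],[0,0,0.039]],
  [[-0.5,0.3,0.1],[0,0,0.039]],
  [[-0.5,0.3,0.1],[0,0,0.039]],
  [[-0.5,0.3,0.1],[0,0,0.039]],
])

```text
time: 3.0
tool_pos: [500.7, -199.4, 229.2]
eef_rot: [-180.0, -0.1, 68.1]
force: [-0.1, -0.7, -0.7]
finger_gap: 1.002
grip_force: 0.0
```

```bash
python3 - <<'E'
from h import *
plan([501,-200.5,135],68)
E
```

```text
at [ 500.7 -199.4  229.2] [-1.7997e+02 -7.0000e-02  6.8110e+01] t 3.0 F [-0.1 -0.7 -0.7] gap 1.002
shift [-0.004, 0.0028, 0.377] turn [-0.0002, -0.0004, 0.0006] rows 2.3
```

>>> move_arm([
  [[0,0,0.07],[0,0,0]],
  [[0,0,0.14],[0,0,0]],
  [[0,0,0.2],[0,0,0]],
  [[0,0,0.26],[0,0,0]],
  [[0,0,0.32],[0,0,0]],
  [[0,0,0.377],[0,0,0]],
  [[0,0,0.377],[0,0,0]],
  [[0,0,0.377],[0,0,0]],
])

```text
time: 3.67
tool_pos: [500.2, -200.5, 135.1]
eef_rot: [-179.9, -0.0, 68.0]
force: [0.4, -0.3, 0.4]
finger_gap: 1.0
grip_force: 0.0
```

>>> move_arm([
  [[0,0,0],[0,0,0]],
  [[0,0,0],[0,0,0]],
  [[0,0,0],[0,0,0]],
  [[0,0,0],[0,0,0]],
  [[0,0,0],[0,0,0]],
  [[0,0,0],[0,0,0]],
  [[0,0,0],[0,0,0]],
  [[0,0,0],[0,0,0]],
  [[0,0,0],[0,0,0]],
  [[0,0,0],[0,0,0]],
  [[0,0,0],[0,0,0]],
  [[0,0,0],[0,0,0]],
  [[0,0,0],[0,0,0]],
  [[0,0,0],[0,0,0]],
], fingers=1)

```text
time: 4.83
tool_pos: [500.8, -202.5, 135.7]
eef_rot: [179.9, -0.0, 67.9]
force: [-0.2, 0.2, 5.2]
finger_gap: 0.242
grip_force: 58.6
```

>>> move_arm([
  [[0,0,-0.04],[0,0,0]],
  [[0,0,-0.1],[0,0,0]],
  [[0,0,-0.16],[0,0,0]],
  [[0,0,-0.22],[0,0,0]],
  [[0,0,-0.3],[0,0,0]],
  [[0,0,-0.38],[0,0,0]],
  [[0,0,-0.46],[0,0,0]],
  [[0,0,-0.54],[0,0,0]],
  [[0,0,-0.54],[0,0,0]],
  [[0,0,-0.54],[0,0,0]],
])

```text
time: 5.67
tool_pos: [500.4, -202.3, 270.9]
eef_rot: [179.9, -0.0, 67.9]
force: [0.3, 0.5, -2.0]
finger_gap: 0.239
grip_force: 59.0
```

```bash
python3 - <<'E'
from h import *
from plant import viewer
import cv2,pickle
for n in("side","top"):
    g=viewer.get_image(n); cv2.imwrite(f"pics/{n}2.png",g["pixels"][:,:,::-1]); pickle.dump(g,open(n+"2.pkl","wb"))
    print(n,proj(g,[500,-200.5,143]),proj(g,[500,-200.5,313]))
plan([460,-20,275],85)
E
```

```text
side [365.60124483 166.88965739] [373.55133549  71.08060881]
top [413.12928921 218.92002192] [431.89596348 194.4066999 ]
at [ 499.7 -201.8  269.3] [-179.92   -0.     67.9 ] t 5.77 F [ 0.8  0.2 -2.5] gap 0.237
shift [0.6139, -0.4205, -0.0222] turn [-0.0004, -0.0001, -0.095] rows 4.5
```

View pics/side2.png

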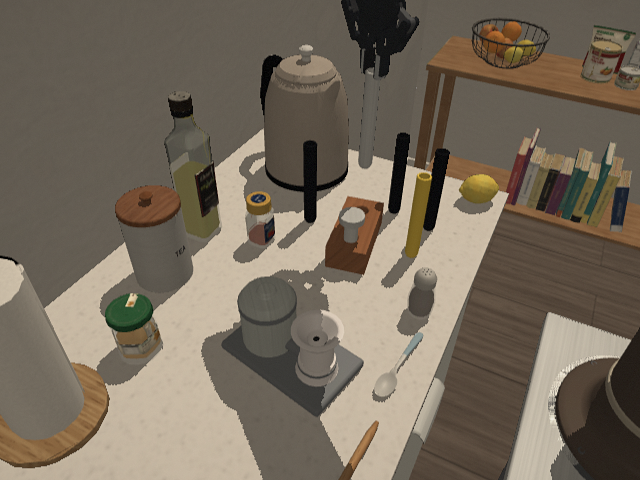

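The tube is held upright and clear of the rack, with its foot at (366,167), where it was predicted. The plug is still in its hole at (352,215).

>>> move_arm([
  [[0.1,-0.07,-0.02],[0,0,-0.02]],
  [[0.25,-0.17,-0.02],[0,0,-0.05]],
  [[0.4,-0.28,-0.02],[0,0,-0.07]],
  [[0.52,-0.36,-0.02],[0,0,-0.09]],
  [[0.614,-0.42,-0.02],[0,0,-0.095]],
  [[0.614,-0.42,-0.02],[0,0,-0.095]],
])

```text
time: 6.27
tool_pos: [458.8, -13.4, 273.7]
eef_rot: [-179.8, -0.1, 85.6]
force: [0.7, -0.0, -1.5]
finger_gap: 0.237
grip_force: 59.1
```

```bash
python3 - <<'E'
from h import *
plan([425,123.3,272],90)
E
```

```text
at [458.8 -13.4 273.7] [-1.7981e+02 -1.1000e-01  8.5570e+01] t 6.27 F [ 0.7 -0.  -1.5] gap 0.237
shift [0.5347, -0.1769, 0.0084] turn [-0.001, -0.0007, -0.0246] rows 3.4
```

>>> move_arm([
  [[0.13,-0.04,0],[0,0,-0.01]],
  [[0.28,-0.09,0],[0,0,-0.02]],
  [[0.43,-0.14,0],[0,0,-0.025]],
  [[0.55,-0.18,0],[0,0,-0.025]],
  [[0.56,-0.18,0],[0,0,-0.025]],
  [[0.56,-0.18,0],[0,0,-0.025]],
  [[0.56,-0.18,0],[0,0,-0.025]],
  [[0.56,-0.18,0],[0,0,-0.025]],
  [[0.56,-0.18,0],[0,0,-0.025]],
  [[0.56,-0.18,0],[0,0,-0.025]],
])

```text
time: 7.1
tool_pos: [428.3, 121.8, 275.0]
eef_rot: [-180.0, 0.0, 89.4]
force: [-0.5, -0.2, -1.7]
finger_gap: 0.242
grip_force: 59.1
```

```bash
python3 - <<'E'
from h import *
from plant import viewer,state
import cv2
ims=[]
p=state()["tool_pos"]
g=viewer.get_image("side"); x=g["pixels"][150:420,220:420,::-1]; cv2.imwrite("pics/s3.png",cv2.resize(x,None,fx=2,fy=2))
print("side foot",proj(g,p-[0,0,127]),"collet",proj(g,[425,123.3,100]))
plan([425,123.3,240],90)
E
```

```text
side foot [315.83166274 304.06753559] collet [317.26674394 330.47300095]
at [428.3 122.1 275. ] [-180.    -0.    89.4] t 7.15 F [ 0.2 -0.8 -1.2] gap 0.238
shift [0.0046, -0.0131, 0.1399] turn [-0.0, -0.0, -0.0034] rows 0.8
```

View pics/s3.png

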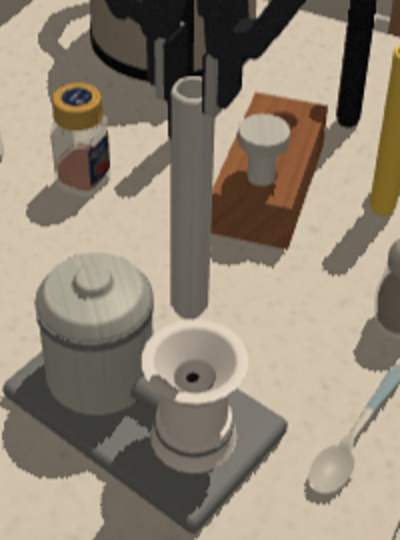

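The tube hangs just above the collet, with its foot at (314.5,304). The mouth is centred at (317.5,332) in full-image pixels, so I'll shift about 4.5 mm toward the base and lower to just inside the funnel.

>>> move_arm([
  [[0.002,-0.018,0.04],[0,0,0]],
  [[0.002,-0.018,0.08],[0,0,0]],
  [[0.002,-0.018,0.12],[0,0,0]],
  [[0.002,-0.018,0.16],[0,0,0]],
  [[0.002,-0.018,0.19],[0,0,0]],
  [[0.002,-0.018,0.22],[0,0,0]],
  [[0.002,-0.018,0.24],[0,0,0]],
  [[0.002,-0.018,0.26],[0,0,0]],
  [[0.002,-0.018,0.26],[0,0,0]],
  [[0.002,-0.018,0.26],[0,0,0]],
])

```text
time: 7.98
tool_pos: [423.6, 123.5, 210.0]
eef_rot: [-180.0, 0.0, 89.5]
force: [0.5, -0.4, -1.4]
finger_gap: 0.241
grip_force: 59.1
```

>>> move_arm([
  [[0,0,0.01],[0,0,0]],
  [[0,0,0.02],[0,0,0]],
  [[0,0,0.03],[0,0,0]],
  [[0,0,0.04],[0,0,0]],
  [[0,0,0.05],[0,0,0]],
  [[0,0,0.05],[0,0,0]],
  [[0,0,0.05],[0,0,0]],
])

```text
time: 8.57
tool_pos: [423.5, 123.5, 197.4]
eef_rot: [-180.0, 0.0, 89.5]
force: [0.0, 0.3, -2.1]
finger_gap: 0.239
grip_force: 59.1
```

>>> move_arm([
  [[0,0,0.01],[0,0,0]],
  [[0,0,0.02],[0,0,0]],
  [[0,0,0.03],[0,0,0]],
  [[0,0,0.04],[0,0,0]],
  [[0,0,0.05],[0,0,0]],
  [[0,0,0.06],[0,0,0]],
  [[0,0,0.07],[0,0,0]],
  [[0,0,0.08],[0,0,0]],
  [[0,0,0.08],[0,0,0]],
  [[0,0,0.08],[0,0,0]],
])

```text
time: 9.4
tool_pos: [423.7, 123.4, 177.3]
eef_rot: [180.0, 0.0, 89.5]
force: [0.6, 0.3, -2.2]
finger_gap: 0.243
grip_force: 59.1
```

>>> move_arm([
  [[0,0,0.008],[0,0,0]],
  [[0,0,0.016],[0,0,0]],
  [[0,0,0.024],[0,0,0]],
])

```text
time: 9.65
tool_pos: [424.5, 123.9, 172.2]
eef_rot: [179.9, -0.1, 89.5]
force: [0.1, -0.1, 7.6]
finger_gap: 0.244
grip_force: 60.3
```

```bash
python3 - <<'E'
from h import *
from plant import viewer,state
import cv2
p=state()["tool_pos"]; print(p,state()["force"])
g=viewer.get_image("side"); x=g["pixels"][150:420,220:420,::-1]; cv2.imwrite("pics/s4.png",cv2.resize(x,None,fx=2,fy=2))
print("tube top",(proj(g,p+[0,0,43])-[220,150])*2,(proj(g,[424,123,210])-[220,150])*2)
E
```

```text
[424.4586042  123.94388417 172.24498788] [ 0.11017917 -0.08404097  7.64818396]
tube top [196.78381629 234.58328528] [198.1247011  240.31969128]
```

View pics/s4.png

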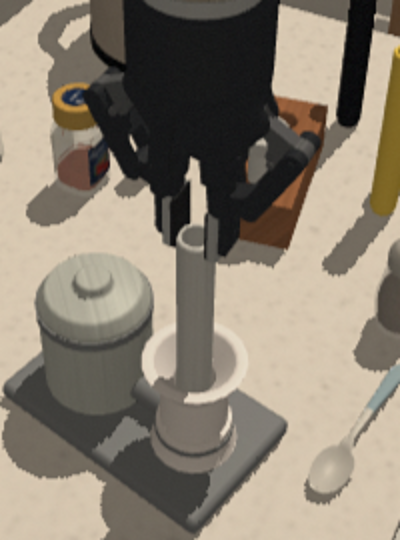

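The tube is upright in the collet with its top at (193,235), where (197,235) was expected. It hasn't slipped, and about 5 mm remain. I'll keep pushing until it bottoms.

>>> move_arm([
  [[0,0,0.008],[0,0,0]],
  [[0,0,0.014],[0,0,0]],
  [[0,0,0.02],[0,0,0]],
])

```text
time: 9.95
tool_pos: [424.7, 124.0, 167.5]
eef_rot: [179.9, -0.1, 89.5]
force: [-0.4, 0.2, 23.9]
finger_gap: 0.244
grip_force: 62.0
```

>>> move_arm([
  [[0,0,0.004],[0,0,0]],
  [[0,0,0.008],[0,0,0]],
])

```text
time: 10.12
tool_pos: [426.5, 124.8, 167.3]
eef_rot: [179.7, -0.2, 89.5]
force: [-2.5, 0.5, 33.3]
finger_gap: 0.24
grip_force: 63.2
```

Force climbs to 33 N with no further travel, at the expected depth (TCP z 167), so it has bottomed. I'll relax the push, then open.

>>> move_arm([
  [[0,0,-0.006],[0,0,0]],
  [[0,0,-0.006],[0,0,0]],
])

```text
time: 10.28
tool_pos: [425.0, 124.2, 167.6]
eef_rot: [179.8, -0.1, 89.5]
force: [-0.0, -0.9, 13.7]
finger_gap: 0.24
grip_force: 61.1
```

>>> move_arm([
  [[0,0,-0.006],[0,0,0]],
  [[0,0,-0.006],[0,0,0]],
  [[0,0,-0.006],[0,0,0]],
  [[0,0,-0.006],[0,0,0]],
  [[0,0,-0.006],[0,0,0]],
  [[0,0,-0.006],[0,0,0]],
  [[0,0,-0.006],[0,0,0]],
  [[0,0,-0.006],[0,0,0]],
  [[0,0,-0.006],[0,0,0]],
  [[0,0,-0.006],[0,0,0]],
  [[0,0,-0.006],[0,0,0]],
  [[0,0,-0.006],[0,0,0]],
], fingers=0)

```text
time: 11.28
tool_pos: [423.6, 123.5, 167.5]
eef_rot: [-180.0, -0.0, 89.5]
force: [-0.5, -0.1, -0.6]
finger_gap: 1.0
grip_force: 0.0
```

>>> move_arm([
  [[0,0,-0.05],[0,0,0]],
  [[0,0,-0.1],[0,0,0]],
  [[0,0,-0.2],[0,0,0]],
  [[0,0,-0.3],[0,0,0]],
  [[0,0,-0.4],[0,0,0]],
  [[0,0,-0.48],[0,0,0]],
  [[0,0,-0.48],[0,0,0]],
  [[0,0,-0.48],[0,0,0]],
])

```text
time: 11.95
tool_pos: [424.1, 123.8, 288.2]
eef_rot: [179.9, -0.1, 89.5]
force: [0.1, -0.1, -0.6]
finger_gap: 0.998
grip_force: 0.0
```

```bash
python3 - <<'E'
from h import *
from plant import viewer,state
import cv2
print(state()["tool_pos"],state()["force"])
g=viewer.get_image("side"); x=g["pixels"][150:420,220:420,::-1]; cv2.imwrite("pics/s5.png",cv2.resize(x,None,fx=2,fy=2))
for z in(205,210,215): print(z,(proj(g,[424,123,z])-[220,150])*2)
E
```

```text
[424.07797425 123.75614016 288.2413233 ] [ 0.12467366 -0.06645249 -0.59173595]
205 [198.02271153 246.42879689]
210 [198.1247011  240.31969128]
215 [198.22779008 234.14473166]
```

View pics/s5.png

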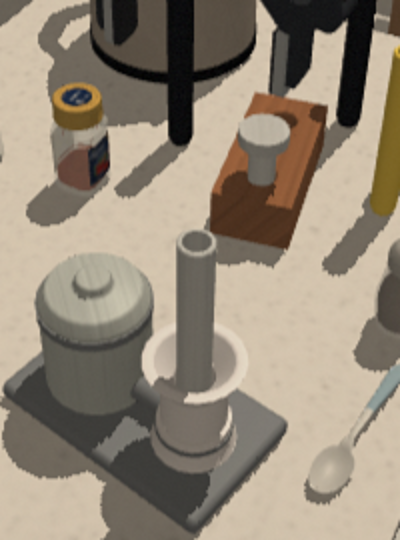

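The tube stands upright in the collet with its rim centre at (196,243), which puts its top at about z = 208. 210 is expected when fully bottomed. The plug is still in the rack at (264,135), and the gripper is clear.

```bash
python3 -c "
from plant import ticket
print(ticket.hand_in())"
```

```text
the job is handed in; nothing more can be done
None
```

The tube is pushed fully home and upright in the collet and released, the plug is still in its rack hole, and the job was handed in at about 12 s; no verdict came back.

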